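# Quarter turn past finger-tight on a water filter's tube nut

## Task

Tighten the brass tube nut on the water filter: with the gripper alone run it clockwise until it is just finger-tight and you feel it bear on the blue washer, and tighten no further that way. Then fit the steel ring wrench over the nut without forcing it, give the nut a quarter turn more with the wrench, and lift the wrench off and lay it flat on the worktop clear of the filter, leaving the salt shaker, mug and spice jar alone.

Things in the scene. Friction and masses are not known exactly. Their poses are not given: they have to be found in the camera images.
- filter_head: Counter-top water filter head, fixed: round white puck, 104 mm across, 45 mm high, with an upright brass tube fitting. Origin: centre of its underside, on the worktop; z up. Puck, washer, nut and tube share the vertical axis through it. Black ticks every 30 degrees lie on top round the fitting.
- nut: Brass hexagon nut that turns about its vertical axis (it does not sink visibly). Origin on the axis at the flange's underside, 60 mm above the worktop. Flange 41 mm across, 4 mm thick; above it the hexagon, 30 mm across flats, 12 mm high, top corners chamfered 2.2 mm. z up, x square to one flat (flats every 60 degrees), toward the red dot on its top.
- nut_top (a point): Centre of the nut's top face, 76 mm above the worktop. The nut tightens clockwise seen from above. It turns freely (about 0.03 N m) for 0.4 to 1.3 rad from its start, then bears on the washer: where cannot be seen beforehand. From there it takes about 0.35 N m to turn on.
- washer_pointer (a point): Tip of the red pointer on the blue washer under the nut (42 mm across, 3 mm thick); tip 30 mm from the axis, 58 mm above the worktop. The washer stands still until the nut bears on it, then turns with it, but never back with it: how far it has gone round from its start is the tightening past finger-tight.
- wrench: Loose steel ring wrench, about 0.3 kg, lying flat. Origin: ring centre, at the underside; z up, x away from the handle. Ring 53 mm across, 10 mm thick; through hexagon opening 32.2 mm across flats (flats square to x and every 60 degrees), edges chamfered 1.2 mm. Handle along -x from 23 to 167 mm, 16 mm wide, from 1 to 13 mm above the underside.
- wrench_grip (a point): Point in the middle of the handle, 75 mm from the ring centre, 7 mm above the underside, near the centre of mass: a good place to grip across the handle from above. With the wrench seated, its underside rests on the nut's flange, 64 mm above the worktop; it then has about 8 degrees of play on the nut either way.
- salt_shaker: Bystander: salt shaker with a grey top, 44 mm across, 90 mm high; origin at the centre of its underside. Loose.
- spotted_mug: Bystander: white mug with green spots, 78 mm across (114 mm with handle), 93 mm high; origin under its centre. Loose.
- spice_jar: Bystander: glass spice jar with a red cap, 45 mm across, 106 mm high; origin at the centre of its underside. Loose.
- tube_top (a point): Top of the closed copper tube stub (10 mm thick, 12.4 mm at its black cap) that stands out of the nut on its axis, 94 mm above the worktop. Fixed.
Not all that is in view belongs to the job. What is shaped like the filter_head but purple is not meant.

How it is judged:
On the way, in this order (a step that is already met when the one before it is completed fails the run):
1. the nut, turned in the gripper, bears on the washer (finger-tight), the wrench not on it (contact force between nut and washer above 3 N and contact force between the fingers and nut above 1 N and contact force between wrench and nut below 0.1 N), for 0.1 s.
2. the wrench on the nut has turned it a quarter turn further (pointer tip 36 to 48 mm from its start, 74 to 106 degrees) (distance of washer_pointer from where it was at the start of the episode above 0.036 m and contact force between wrench and nut above 0.5 N), for 0.1 s.
At the end, for the whole second after the job is handed in: The washer's pointer has gone 74 to 106 degrees round from its start (a quarter turn; tip 36 to 48 mm away), and the wrench lies flat and still on the worktop, right side up (underside within 6 mm of the worktop, tilt under 0.1 rad), its ring centre more than 80 mm from the filter's axis (distance of washer_pointer from where it was at the start of the episode between 0.036 and 0.048 m and height (world z) of wrench between -0.006 and 0.006 m and angle between wrench's own z axis and vertical below 0.1 rad and horizontal distance between wrench and filter_head above 0.08 m and linear speed of wrench below 0.02 m/s); the robot touches nothing.
It fails at once if the nut tightened past finger-tight with the gripper itself (fingers on the nut with the washer more than about 15 degrees round) (contact force between the fingers and nut above 1 N and distance of washer_pointer from where it was at the start of the episode above 0.008 m).
It fails at once if the nut over-tightened (pointer more than 106 degrees round) (distance of washer_pointer from where it was at the start of the episode above 0.048 m).
It fails at once if the wrench forced on the nut (more than 150 N between them) (contact force between wrench and nut above 150 N).
It fails at once if the salt shaker, mug or spice jar pushed more than 30 mm or tipped (distance of any of salt_shaker, spotted_mug, spice_jar from where it was at the start of the episode above 0.03 m or angle between any of salt_shaker, spotted_mug, spice_jar's own z axis and vertical above 0.5 rad).
It also fails if it takes over 72 s, if anything falls off the work surface, if the arm or the gripper's body presses on something with over 40 N, if the wrist force passes 120 N, or if a joint passes its speed limit or range.

## Robot

A 6-joint arm with a two-finger parallel gripper is mounted at the origin on a cart in front of the work surface, level with it; the furniture and walls round the work are solid. World frame = base frame: x ahead of the robot, y to its left, z up, the work surface at z = 0. Lengths are in m, angles in rad, forces in N, time in s.
With the tool pointing down it reaches from about 0.325 to 0.775 m from the base axis. Payload 5.5 kg.
Tool frame: the origin (TCP) lies at the very end of the fingers, on their centre line; the grasp point (between the pads) lies 19 mm behind it; z points along the fingers, y is the line along which they close (so a half turn about z gives the same grasp; the last joint's range is limited). The gripper opens to 88 mm and grips with 3 to 60 N. Pads are 20 mm wide; open, the fingers measure 115 mm over their backs; the gripper's body (75 mm by 178 mm) begins 61 mm behind the grasp point.
Start: joints at [1.171, 0.091, 1.231, -0, 1.82, -0.057], TCP at [0.202, 0.565, 0.223] pointing down, gripper open.
Joint ranges: [-2.87, 2.87], [-0.86, 2.18], [0.17, 2.46], [-1.51, 4.65], [0.06, 2.69], [-2.65, 2.65]. Speed limits (rad/s): [2.57, 2.57, 3.01, 3.14, 3.14, 3.14].

## Interface

Orientations are given as [roll, pitch, yaw] about the fixed x, y, z axes, in that order (R = Rz(yaw) Ry(pitch) Rx(roll)).
In Python, from cell import telemetry, capture, camera_info, workorder gives the robot as it stands. The module is installed in compiled form; this text tells all that it offers.
- The arm moves only by the tool arm_command, never from a script. Its arguments are lists of equal length, an entry for each row: "jaw": the finger opening in cm, from 0 to 8.78; "dp": the shift along the tool's x, y, z in cm, a list of three; "rot": the turn, a rotation vector about the tool's x, y, z in rad, a list of three. In form: {"jaw": [jaw, ...], "dp": [[dx, dy, dz], ...], "rot": [[ax, ay, az], ...]}. A call has 1 to 12 rows; each row shifts and turns the commanded pose from where the row before left it, along the tool's axes as they then stand; what a row does not reach is not made up. A row lasts 1/8 s, in which the tool goes at most 62.5 mm and 10.7 degrees, less where a joint would pass 70% of its speed; a pose out of reach is approached as far as the arm can. A call with a gripper value outside its range is refused whole. The fingers move at their own pace and stop on an object; the grip force is fixed at half the most. Time passes only in rows, so rows that do not move let the fingers close. It gives the time, the measured TCP pose, the force, the opening and the grip force at its end, in the units of the state.
- telemetry.sense(): the state, without advancing time (a new reading comes with each control period).
- capture(name): name is "scene" or "top" or "wrist"; returns (picture, depth): 400x640x3 uint8, red, green, blue; 400x640 float32, m along the optical axis (not along the pixel's ray), 0 where there is no reading.
- camera_info(name): a dict with "mtx" (3x3 intrinsics, pixels), "k1" (the pictures are not rectified: a ray, as slopes to the right and down, at radius r is drawn at 1 + k1 r^2 times it, then the intrinsics apply), "R" (3x3) and "t" (3): a world point X has camera coordinates R X + t. Camera axes: x right, y down, z forward; pixel columns grow to the right and rows downward; lengths in m; the calibration is good to about 2 mm. A picture is of the moment at which its call begins: read the wrist's pose just before it. camera_info takes no time and is no camera call; for the wrist camera it gives the pose at the moment of the call.
- workorder.hand_in(): hands the job in; it is judged then, once.
The state is a dict: "time": time; "joint_pos": joint angles; "qd": joint speeds; "effort": joint torques, N m; "position": TCP position; "tcp_rot": TCP orientation; "contact_force": force on the tool from outside, world axes, zero at the start; "ft_torque": the same for the moment, N m; "gripper_width": finger opening in m; "gripper_force": force on a finger pad.
Only numpy, scipy, OpenCV 4.12 (cv2) and the standard library are available. Lean on these libraries where they do the work, as an engineer would, in place of code of your own. Each camera call takes 0.05 s, during which the arm holds its last target. There are 200 camera calls.

## Working session

There is one attempt and no reset: what is moved stays moved. The work goes in short steps, Python scripts to look and compute and a tool call to move; the robot and the scene stay as the last step left them, time stands still between calls to the robot, and variables do not carry over. Pictures are saved under pics/ and viewed, at most 10 in all, crops included, and the job is handed in when it is done.

Besides the shell and the picture viewer there is one more tool, called in YAML: its name, and indented under it one key for each argument. arm_command: Moves the arm, as the interface text tells. Its arguments: {"type":"object","properties":{"jaw":{"type":"array"},"dp":{"type":"array"},"rot":{"type":"array"}},"required":["jaw","dp","rot"]}

```bash
mkdir -p pics
cat > h.py <<'E'
import numpy as np, cv2
from cell import telemetry, capture, camera_info, workorder
def ray(ci,u,v):
    K=np.array(ci["mtx"]);R=np.array(ci["R"]);t=np.array(ci["t"])
    p=cv2.undistortPoints(np.array([[[u,v]]],float),K,np.array([ci["k1"],0,0,0.]))[0,0]
    return -R.T@t, R.T@np.array([p[0],p[1],1.])
def onz(ci,u,v,z):
    o,d=ray(ci,u,v); return o+d*(z-o[2])/d[2]
def proj(ci,X):
    K=np.array(ci["mtx"]);c=np.array(ci["R"])@np.array(X)+np.array(ci["t"])
    a=c[:2]/c[2];a=a*(1+ci["k1"]*(a@a)); return K[:2,:2]@a+K[:2,2]
def save(n,p): cv2.imwrite(f"pics/{n}.png",p[...,::-1])
E
python3 - <<'E'
from h import *
for n in ("scene","top"):
    p,d=capture(n);save(n,p);np.savez(n,p=p,d=d)
    ci=camera_info(n);print(n,-np.array(ci["R"]).T@ci["t"],np.array(ci["mtx"])[0,0],ci["k1"])
print(telemetry.sense())
E
```

```text
scene [-0.09080806 -0.88409523  1.0959775 ] 501.80847551419197 -0.1310755775847947
top [0.42522866 0.09990014 1.2460336 ] 362.12307838439426 -0.08021101239077198
{'time': 0.1, 'joint_pos': array([ 1.17130500e+00,  9.17961665e-02,  1.23177737e+00, -8.13520028e-06,
        1.81981442e+00, -5.67173220e-02]), 'qd': array([-0.00034741, -0.00238935, -0.00128166,  0.00027391,  0.00058656,
       -0.00079809]), 'effort': array([ 2.52944010e-03, -4.47855771e+01, -4.07570136e+01,  7.00477464e-02,
        2.83982389e-02, -1.49776042e-04]), 'position': array([0.20156726, 0.56483615, 0.2216057 ]), 'tcp_rot': array([-3.13979979e+00, -9.38950238e-05,  2.79881657e+00]), 'contact_force': array([-0.03983957, -0.61802486, -0.08249848]), 'ft_torque': array([ 0.03769949, -0.00155247,  0.00811988]), 'gripper_force': 0.0, 'gripper_width': 0.08834375309753191}
```

View pics/top.png

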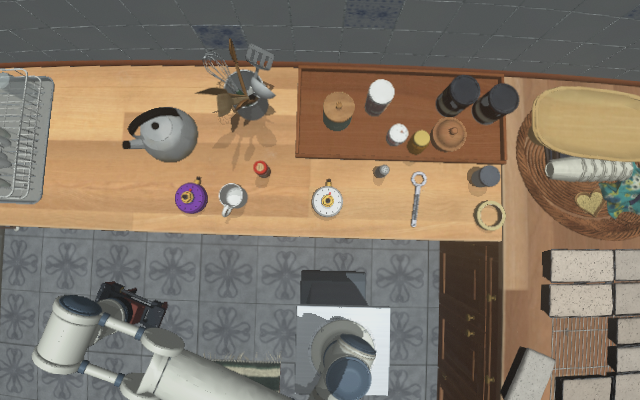

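View pics/scene.png

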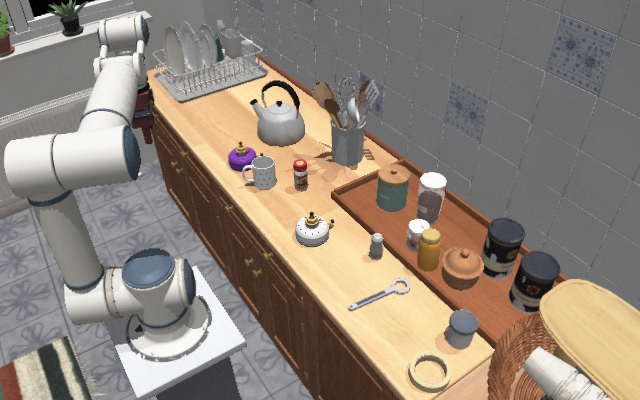

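Top view: the white filter with a brass nut is at (327,200). The purple look-alike at (191,198) is not meant. The wrench ring is at (419,178) with its handle running to (414,225). The cream ring at (490,215) is a distractor. The salt shaker is at (382,171), the mug at (231,197) and the spice jar at (262,169). A close crop will check the choice.

Run:
```python
from h import *
p=np.load("top.npz")["p"];d=np.load("top.npz")["d"];ci=camera_info("top")
c=p[160:235,290:440];save("crop1",cv2.resize(c,None,fx=5,fy=5,interpolation=cv2.INTER_CUBIC))
hsv=cv2.cvtColor(p,cv2.COLOR_RGB2HSV)
# wrench: points between 4 and 25 mm high in its window
v,u=np.mgrid[160:235,400:435]
m=(hsv[160:235,400:435,1]<70)
P=np.array([onz(ci,a,b,.012) for a,b in zip(u[m],v[m])])
c0=P[:,:2].mean(0);w,V=np.linalg.eigh(np.cov(P[:,:2].T));ax=V[:,1];ax=ax*np.sign(ax[0])
s=(P[:,:2]-c0)@ax;q=(P[:,:2]-c0)@np.array([-ax[1],ax[0]])
print("wrench n",m.sum(),"c",c0,"yaw",np.arctan2(ax[1],ax[0]),"ext",s.min(),s.max())
print("ringctr~",c0+ax*(s.max()-.0265))
# puck: white
m=np.zeros(p.shape[:2],np.uint8);m[175:225,305:350]=((hsv[...,1]<40)&(hsv[...,2]>150))[175:225,305:350]
cn=max(cv2.findContours(m,0,2)[0],key=cv2.contourArea);(x,y),r=cv2.minEnclosingCircle(cn)
print("puck",x,y,r,onz(ci,x,y,.04))
for n,a,b,z in (("salt",382,171,.09),("mug",232,194,.093),("jar",262,168,.106)): print(n,onz(ci,a,b,z),proj(ci,[0.3,0,0]))
```

```text
wrench n 350 c [ 0.53146592 -0.24136487] yaw -0.11294003762505038 ext -0.10582701314630363 0.0861007172231858
ringctr~ [ 0.59068693 -0.24808188]
puck 327.4130554199219 200.80435180664062 15.221363067626953 [0.50317344 0.0662554  0.04      ]
salt [ 0.60134287 -0.10640656  0.09      ] [344.93390868 261.54274864]
mug [0.51284285 0.37395261 0.093     ] [344.93390868 261.54274864]
jar [0.59757121 0.27894311 0.106     ] [344.93390868 261.54274864]
```

View pics/crop1.png

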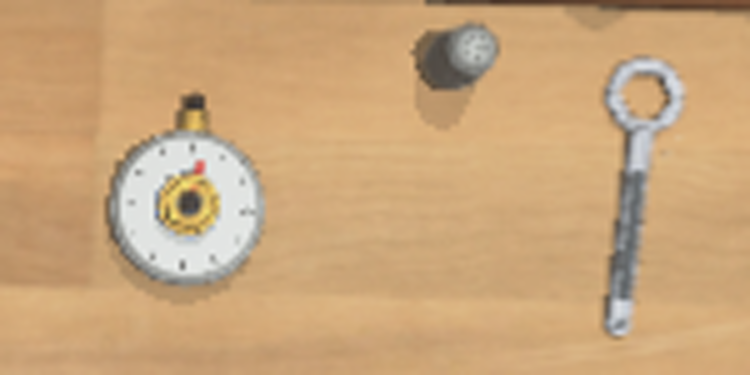

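The crop confirms the choice. The white puck is centred at crop (187,207), with the brass nut, black cap and red pointer at (199,168). The wrench ring is at crop (645,95). Now I'll move over the filter.

arm_command:
  jaw: [8.78,8.78,8.78,8.78,8.78,8.78,8.78,8.78,8.78,8.78,8.78]
  dp:
    - [-4.51,-3.69,0]
    - [-4.51,-3.69,0]
    - [-4.51,-3.69,0]
    - [-4.51,-3.69,0]
    - [-4.51,-3.69,0]
    - [-4.51,-3.69,0]
    - [-4.51,-3.69,0]
    - [-4.51,-3.69,0]
    - [-4.51,-3.69,0]
    - [-4.51,-3.69,0]
    - [0,0,0]
  rot:
    - [0,0,0]
    - [0,0,0]
    - [0,0,0]
    - [0,0,0]
    - [0,0,0]
    - [0,0,0]
    - [0,0,0]
    - [0,0,0]
    - [0,0,0]
    - [0,0,0]
    - [0,0,0]

```text
time: 1.48
position: [0.5033, 0.0627, 0.2213]
tcp_rot: [-3.14, -0.002, 2.793]
contact_force: [-1.0, 0.3, -0.3]
gripper_width: 0.088
gripper_force: 0.0
```

Run:
```python
from h import *
ci=camera_info("wrist");p,d=capture("wrist");save("w1",p);np.savez("w1",p=p,d=d,ci=np.array(ci,dtype=object))
print(-np.array(ci["R"]).T@ci["t"],ci["mtx"][0][0],proj(ci,[.503,.066,.094]),proj(ci,[.503,.066,.045]))
s=telemetry.sense();print(s["position"],s["tcp_rot"],s["joint_pos"])
```

```text
[0.43336891 0.0880185  0.38388511] 338.44221983074806 [323.75287127 190.99653448] [323.28588106 179.29670513]
[0.50258878 0.0645145  0.22169686] [-3.14097804e+00 -1.88653968e-03  2.79521539e+00] [ 6.03908796e-02 -1.58271468e-01  1.47621896e+00  1.88004702e-04
  1.82562093e+00 -1.16398155e+00]
```

View pics/w1.png

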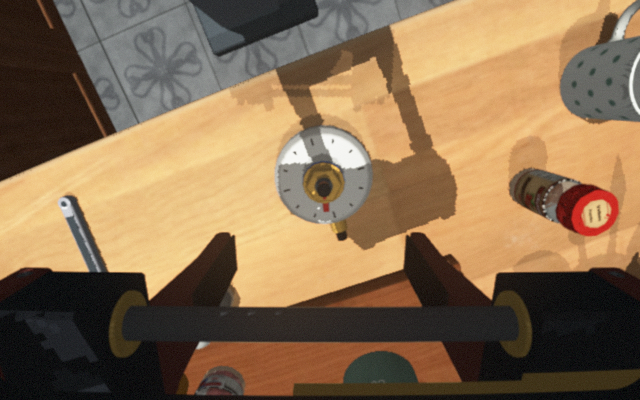

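The wrist view shows the filter at (323,175) with the red pointer at (326,207). The jaws straddle it lower in the picture. I'll rectify the nut-top plane to read the nut's yaw.

```bash
cat >> h.py <<'E'
def rect(ci,p,c,z,half,n=560):
    # metric top view of plane z: up = +x, left = +y
    g=(np.arange(n)/(n-1)*2-1)*half
    K=np.array(ci["mtx"]);R=np.array(ci["R"]);t=np.array(ci["t"])
    Y,X=np.meshgrid(c[1]-g,c[0]-g)
    C=np.stack([X,Y,np.full_like(X,z)],-1)@R.T+t
    a=C[...,:2]/C[...,2:];a=a*(1+ci["k1"]*(a**2).sum(-1,keepdims=True))
    m=(a@K[:2,:2].T+K[:2,2]).astype(np.float32)
    return cv2.remap(p,m[...,0],m[...,1],cv2.INTER_CUBIC)
E
python3 - <<'E'
from h import *
w=np.load("w1.npz",allow_pickle=True);p=w["p"];ci=w["ci"].item()
hsv=cv2.cvtColor(p,cv2.COLOR_RGB2HSV)
m=np.zeros(p.shape[:2],np.uint8);m[120:230,270:380]=((hsv[...,1]<50)&(hsv[...,2]>60))[120:230,270:380]
cn=max(cv2.findContours(m,0,2)[0],key=cv2.contourArea)
W=np.array([onz(ci,a,b,.043)[:2] for a,b in cv2.convexHull(cn)[:,0]],np.float32)
e=cv2.fitEllipse(W);print("puck",e)
# cap
m=np.zeros(p.shape[:2],np.uint8);m[165:205,305:345]=(hsv[...,2]<60)[165:205,305:345]
n,l,st,ce=cv2.connectedComponentsWithStats(m);print([(s[4],c.round(1),onz(ci,*c,.092)[:2].round(4)) for s,c in zip(st[1:],ce[1:]) if s[4]>10])
C=e[0]
a=rect(ci,p,C,.076,.035,500)
save("r1",cv2.resize(a,(500,500)))
E
```

```text
puck ((0.5001847147941589, 0.06684774905443192), (0.09970472007989883, 0.10156041383743286), 77.64701843261719)
[(np.int32(170), array([323.5, 187.5]), array([0.5004, 0.0667]))]
```

View pics/r1.png

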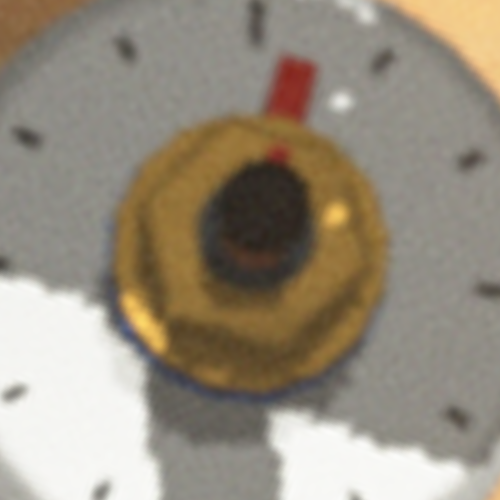

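The rectified view shows the hex flats at about −10° from +x, with the red dot at (278,157), the pointer at (293,85) and the fitting centred at about (0.500, 0.067). I'll turn 20°, descend and close.

arm_command:
  jaw: [8.78,8.78,8.78,8.78,8.78,8.78,8.78,8.78]
  dp:
    - [0.29,0.14,0]
    - [0,0,3]
    - [0,0,4]
    - [0,0,4]
    - [0,0,2.5]
    - [0,0,1.5]
    - [0,0,0.4]
    - [0,0,0]
  rot:
    - [0,0,0.175]
    - [0,0,0.175]
    - [0,0,0]
    - [0,0,0]
    - [0,0,0]
    - [0,0,0]
    - [0,0,0]
    - [0,0,0]

```text
time: 2.52
position: [0.5005, 0.0687, 0.0695]
tcp_rot: [3.141, 0.001, 2.449]
contact_force: [0.1, 0.1, -0.2]
gripper_width: 0.0876
gripper_force: 0.0
```

arm_command:
  jaw: [5,4,3,2.5,2.5,2.5,2.5]
  dp:
    - [0,0,0]
    - [0,0,0]
    - [0,0,0]
    - [0,0,0]
    - [0,0,0]
    - [0,0,0]
    - [0,0,0]
  rot:
    - [0,0,0]
    - [0,0,0]
    - [0,0,0]
    - [0,0,0]
    - [0,0,0]
    - [0,0,0]
    - [0,0,0]

```text
time: 3.4
position: [0.5002, 0.0684, 0.0686]
tcp_rot: [3.141, 0.0, 2.449]
contact_force: [1.0, 0.5, -0.7]
gripper_width: 0.0298
gripper_force: 29.5
```

Run:
```python
from h import *
s=telemetry.sense();print(s)
```

```text
{'time': 3.4, 'joint_pos': array([ 6.83264171e-02, -1.42142077e-01,  1.73299241e+00,  1.45486540e-04,
        1.55052657e+00, -8.09804276e-01]), 'qd': array([ 0.00407209, -0.00135979,  0.00222033,  0.00148735, -0.00074655,
        0.0003481 ]), 'effort': array([-2.39564711e-01, -3.39628959e+01, -3.98998904e+01, -1.05822638e-01,
        2.94188261e-01,  3.73392133e-02]), 'position': array([0.50023585, 0.06836306, 0.06861834]), 'tcp_rot': array([3.14133853e+00, 5.59223493e-05, 2.44892408e+00]), 'contact_force': array([ 1.01275029,  0.5250561 , -0.72171062]), 'ft_torque': array([ 0.08153305, -0.125154  ,  0.08193388]), 'gripper_force': 29.49872736353427, 'gripper_width': 0.02982239057496534}
```

arm_command:
  jaw: [2.5,2.5,2.5,2.5]
  dp:
    - [0,0,0]
    - [0,0,0]
    - [0,0,0]
    - [0,0,0]
  rot:
    - [0,0,0.07]
    - [0,0,0.07]
    - [0,0,0.07]
    - [0,0,0.05]

```text
time: 3.9
position: [0.5009, 0.069, 0.0686]
tcp_rot: [3.139, -0.0, 2.187]
contact_force: [3.5, 3.2, -2.6]
gripper_width: 0.0294
gripper_force: 29.5
```

```bash
cat > f.py <<'E'
from h import *
s=telemetry.sense();print(s["position"].round(4),s["tcp_rot"].round(3),"F",s["contact_force"].round(2),"T",s["ft_torque"].round(3),"e6",s["effort"][5].round(3),s["gripper_width"].round(4),s["gripper_force"].round(1),s["time"])
E
python3 f.py
```

```text
Traceback (most recent call last):
  File "f.py", line 2, in <module>
    s=telemetry.sense();print(s["position"].round(4),s["tcp_rot"].round(3),"F",s["contact_force"].round(2),"T",s["ft_torque"].round(3),"e6",s["effort"][5].round(3),s["gripper_width"].round(4),s["gripper_force"].round(1),s["time"])
                                                                                                                                                                    ^^^^^^^^^^^^^^^^^^^^^^^^
AttributeError: 'float' object has no attribute 'round'
```

```bash
sed -i 's/s\["gripper_width"\].round(4),s\["gripper_force"\].round(1)/s["gripper_width"]/; s/\["effort"\]\[5\].round(3)/["effort"][5]/' f.py; python3 f.py
```

```text
[0.5009 0.069  0.0686] [ 3.139 -0.     2.187] F [ 3.47  3.23 -2.59] T [ 0.477 -0.746  0.058] e6 -0.38923214189708233 0.029435796026810217 3.9
```

arm_command:
  jaw: [2.5,2.5]
  dp:
    - [0,0,0]
    - [0,0,0]
  rot:
    - [0,0,0.05]
    - [0,0,0]

```text
time: 4.15
position: [0.5011, 0.0691, 0.0687]
tcp_rot: [3.139, -0.0, 2.139]
contact_force: [4.6, 2.0, -2.8]
gripper_width: 0.0297
gripper_force: 29.6
```

```bash
python3 f.py
```

```text
[0.5011 0.0691 0.0687] [ 3.139 -0.     2.139] F [ 4.58  2.04 -2.83] T [ 0.449 -0.776 -0.016] e6 0.20372455939650536 0.029714759819070284 4.15
```

arm_command:
  jaw: [2.5,2.5,2.5]
  dp:
    - [0,0,0]
    - [0,0,0]
    - [0,0,0]
  rot:
    - [0,0,0.05]
    - [0,0,0.05]
    - [0,0,0]

```text
time: 4.53
position: [0.5014, 0.0693, 0.0686]
tcp_rot: [3.138, -0.0, 2.039]
contact_force: [6.2, 3.6, -3.5]
gripper_width: 0.0299
gripper_force: 29.6
```

```bash
python3 f.py
```

```text
[0.5014 0.0693 0.0686] [ 3.138 -0.     2.039] F [ 6.2   3.55 -3.54] T [ 0.561 -1.058  0.005] e6 0.20957996137440205 0.02986238456531765 4.525
```

arm_command:
  jaw: [2.5,2.5,2.5]
  dp:
    - [0,0,0]
    - [0,0,0]
    - [0,0,0]
  rot:
    - [0,0,0.05]
    - [0,0,0.05]
    - [0,0,0]

```text
time: 4.9
position: [0.5018, 0.0694, 0.0687]
tcp_rot: [3.137, -0.001, 1.939]
contact_force: [8.2, 4.5, -4.5]
gripper_width: 0.03
gripper_force: 29.6
```

```bash
python3 f.py
```

```text
[0.5018 0.0694 0.0687] [ 3.137e+00 -1.000e-03  1.939e+00] F [ 8.24  4.54 -4.52] T [ 0.691 -1.22   0.014] e6 0.2154266182333231 0.03001795275321138 4.9
```

arm_command:
  jaw: [2.5,2.5,2.5]
  dp:
    - [0.01,0.1,0]
    - [0,0.02,0]
    - [0,0,0]
  rot:
    - [0,0,0.05]
    - [0,0,0.05]
    - [0,0,0]

```text
time: 5.28
position: [0.5022, 0.0696, 0.0686]
tcp_rot: [3.139, -0.001, 1.839]
contact_force: [4.9, 2.6, -3.3]
gripper_width: 0.0299
gripper_force: 29.6
```

```bash
python3 f.py
```

```text
[0.5022 0.0696 0.0686] [ 3.139e+00 -1.000e-03  1.839e+00] F [ 4.87  2.65 -3.33] T [ 0.423 -0.697 -0.004] e6 0.20236508455127478 0.029857200644572382 5.275
```

arm_command:
  jaw: [2.5,2.5,2.5]
  dp:
    - [0.0,0.04,0]
    - [0,0.03,0]
    - [0,0,0]
  rot:
    - [0,0,0.05]
    - [0,0,0.05]
    - [0,0,0]

```text
time: 5.65
position: [0.5026, 0.0696, 0.0687]
tcp_rot: [3.14, -0.001, 1.74]
contact_force: [4.4, 2.3, -3.0]
gripper_width: 0.0299
gripper_force: 29.7
```

```bash
python3 f.py
```

```text
[0.5026 0.0696 0.0687] [ 3.14e+00 -1.00e-03  1.74e+00] F [ 4.38  2.33 -3.05] T [ 0.583 -0.736 -0.023] e6 0.267974054440856 0.02990734652564019 5.65
```

arm_command:
  jaw: [2.5,2.5,2.5]
  dp:
    - [0.0,0.04,0]
    - [0,0.02,0]
    - [0,0,0]
  rot:
    - [0,0,0.05]
    - [0,0,0.05]
    - [0,0,0]

```text
time: 6.02
position: [0.503, 0.0697, 0.0686]
tcp_rot: [3.14, -0.001, 1.64]
contact_force: [3.3, 4.4, -2.1]
gripper_width: 0.0296
gripper_force: 29.7
```

```bash
python3 f.py
```

```text
[0.503  0.0697 0.0686] [ 3.14e+00 -1.00e-03  1.64e+00] F [ 3.28  4.37 -2.11] T [ 0.6   -0.642  0.003] e6 0.21740931551903486 0.029621556191610148 6.025
```

arm_command:
  jaw: [2.5,2.5,2.5]
  dp:
    - [0.0,0.04,0]
    - [0,0.02,0]
    - [0,0,0]
  rot:
    - [0,0,0.05]
    - [0,0,0.05]
    - [0,0,0]

```text
time: 6.4
position: [0.5034, 0.0696, 0.0687]
tcp_rot: [3.141, -0.001, 1.541]
contact_force: [3.5, 4.1, -2.3]
gripper_width: 0.0296
gripper_force: 29.3
```

```bash
python3 f.py
```

```text
[0.5034 0.0696 0.0687] [ 3.141e+00 -1.000e-03  1.541e+00] F [ 3.53  4.12 -2.25] T [ 0.628 -0.567  0.226] e6 0.5029689520597458 0.02963118471758528 6.4
```

arm_command:
  jaw: [2.5,2.5]
  dp:
    - [0.0,0.02,0]
    - [0,0,0]
  rot:
    - [0,0,0.05]
    - [0,0,0]

```text
time: 6.65
position: [0.5036, 0.0696, 0.0686]
tcp_rot: [3.141, -0.001, 1.491]
contact_force: [3.0, 4.2, -2.4]
gripper_width: 0.0297
gripper_force: 29.3
```

```bash
python3 f.py
```

```text
[0.5036 0.0696 0.0686] [ 3.141e+00 -1.000e-03  1.491e+00] F [ 2.98  4.17 -2.42] T [ 0.66  -0.544  0.26 ] e6 0.5086653493344784 0.02970405209675002 6.65
```

The torque rose from about 0 to 0.26 N m and levelled off, so the nut is bearing on the washer. I'll release it and rise to look.

arm_command:
  jaw: [2.5,4,6,7,8.78,8.78,8.78,8.78,8.78,8.78]
  dp:
    - [0,0,0]
    - [0,0,0]
    - [0,0,0]
    - [0,0,0]
    - [0,0,-1]
    - [0,0,-3]
    - [0,0,-4]
    - [0,0,-4]
    - [0,0,-3]
    - [0,0,0]
  rot:
    - [0,0,0]
    - [0,0,0]
    - [0,0,0]
    - [0,0,0]
    - [0,0,0]
    - [0,0,0]
    - [0,0,0]
    - [0,0,0]
    - [0,0,0]
    - [0,0,0]

```text
time: 7.9
position: [0.5044, 0.0691, 0.2221]
tcp_rot: [3.136, -0.001, 1.489]
contact_force: [0.3, 0.0, -0.1]
gripper_width: 0.0879
gripper_force: 0.0
```

```bash
python3 - <<'E'
from h import *
ci=camera_info("wrist");p,d=capture("wrist");np.savez("w2",p=p,ci=np.array(ci,dtype=object))
C=(.5032,.0658)
a=rect(ci,p,C,.076,.035,400);b=rect(ci,p,C,.058,.035,400)
save("r2",np.hstack([a,b]))
E
python3 f.py
```

```text
[0.5037 0.0691 0.2196] [ 3.139 -0.     1.489] F [ 0.07 -0.15 -0.55] T [-0.083  0.04   0.048] e6 -0.0008896422150428407 0.08769721587926858 7.95
```

View pics/r2.png

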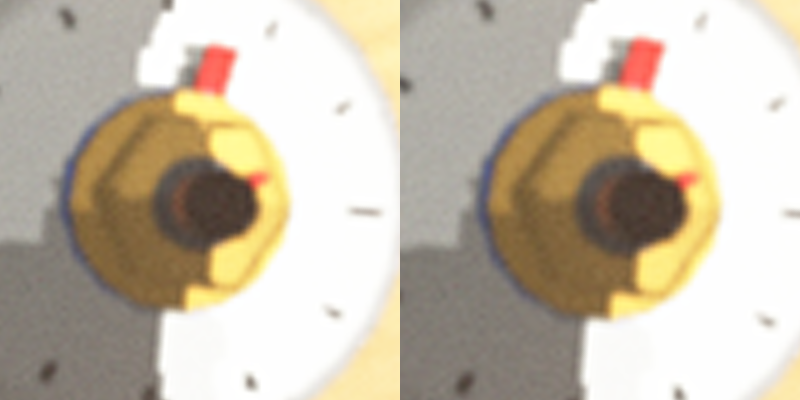

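The pointer moved only about 4°. The nut flats are now at about −5°, with the dot at (265,180) in the left half. The wrist camera reads about 3 mm too far along tool x. Now to the wrench.

arm_command:
  jaw: [8.78,8.78,8.78,8.78,8.78,6,5,5,5,5,5]
  dp:
    - [-6.13,0.76,0]
    - [-6.13,0.76,0]
    - [-6.13,0.76,0]
    - [-6.13,0.76,0]
    - [-6.13,0.76,0]
    - [0,0,0]
    - [0,0,0]
    - [0,0,0]
    - [0,0,0]
    - [0,0,0]
    - [0,0,0]
  rot:
    - [0,0,0]
    - [0,0,0]
    - [0,0,0]
    - [0,0,0]
    - [0,0,0]
    - [0,0,0.178]
    - [0,0,0.178]
    - [0,0,0.178]
    - [0,0,0.178]
    - [0,0,0.178]
    - [0,0,0.178]

```text
time: 9.32
position: [0.5154, -0.2392, 0.216]
tcp_rot: [-3.139, 0.002, 0.415]
contact_force: [-0.2, -0.0, -0.2]
gripper_width: 0.0501
gripper_force: 0.0
```

arm_command:
  jaw: [5,5,5,5]
  dp:
    - [0,0,0]
    - [0,0,0]
    - [0,0,0]
    - [0,0,0]
  rot:
    - [0,0,0.178]
    - [0,0,0.178]
    - [0,0,0.178]
    - [0,0,0]

```text
time: 9.82
position: [0.5155, -0.2392, 0.2164]
tcp_rot: [-3.14, 0.003, -0.112]
contact_force: [-0.6, -0.2, -0.5]
gripper_width: 0.05
gripper_force: 0.0
```

```bash
cat > ring.py <<'E'
from h import *
import sys
def ring(name,c,z,lo=0,show=True):
    ci=camera_info("wrist");p,d=capture("wrist")
    a=rect(ci,p,c,z,.04,400);save(name,a);return a,p,ci
E
python3 - <<'E'
from ring import *
s=telemetry.sense();yaw=s["tcp_rot"][2];print(s["position"],s["tcp_rot"],s["joint_pos"][5])
a,p,ci=ring("r3",(.5915,-.2482),.010);np.savez("w3",p=p,ci=np.array(ci,dtype=object))
hsv=cv2.cvtColor(a,cv2.COLOR_RGB2HSV);m=((hsv[...,1]<75)).astype(np.uint8)
cn,h=cv2.findContours(m,cv2.RETR_CCOMP,2)
for i,c in enumerate(cn):
    A=cv2.contourArea(c)*.2**2
    if A>300:
        M=cv2.moments(c);u,v=M["m10"]/M["m00"],M["m01"]/M["m00"]
        print("hole" if h[0][i][3]>=0 else "outer",A,"xy",.5915+.04*(1-v/199.5),-.2482+.04*(1-u/199.5))
E
```

```text
[ 0.51548003 -0.23923096  0.21642822] [-3.14041572e+00  3.08853723e-03 -1.11612003e-01] 1.1880565064677495
outer 2399.4400000000005 xy 0.5878846495956269 -0.2501632417154646
hole 863.7600000000002 xy 0.5905764135184369 -0.25033942438449247
```

View pics/r3.png

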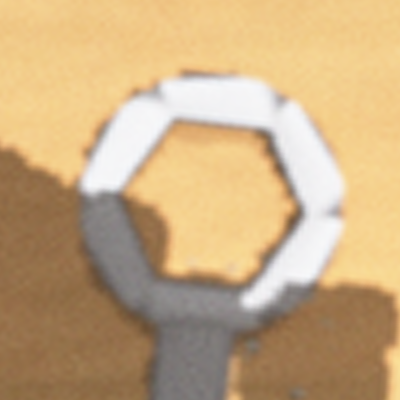

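The rectified view shows the ring hole centred at (210,204) and the handle going down at (193,390), so the yaw is about −0.1. I'll descend and grip.

arm_command:
  jaw: [5,5,5,5,5,5,5]
  dp:
    - [0,0.2,4.5]
    - [0,0,5]
    - [0,0,5]
    - [0,0,4]
    - [0,0,1.8]
    - [0,0,0.7]
    - [0,0,0]
  rot:
    - [0,0,0]
    - [0,0,0]
    - [0,0,0]
    - [0,0,0]
    - [0,0,0]
    - [0,0,0]
    - [0,0,0]

```text
time: 10.75
position: [0.5164, -0.2418, 0.0097]
tcp_rot: [3.141, -0.001, -0.112]
contact_force: [0.6, 0.0, 0.1]
gripper_width: 0.0501
gripper_force: 0.0
```

```bash
python3 f.py
```

```text
[ 0.5164 -0.2418  0.0097] [ 3.141e+00 -1.000e-03 -1.120e-01] F [0.56 0.04 0.06] T [-0.024  0.157 -0.021] e6 -0.014410230796784163 0.050114117391735075 10.75
```

arm_command:
  jaw: [5,3,1,1,1,1,1]
  dp:
    - [0,0,0.45]
    - [0,0,0.2]
    - [0,0,0]
    - [0,0,0]
    - [0,0,0]
    - [0,0,0]
    - [0,0,0]
  rot:
    - [0,0,0]
    - [0,0,0]
    - [0,0,0]
    - [0,0,0]
    - [0,0,0]
    - [0,0,0]
    - [0,0,0]

```text
time: 11.62
position: [0.5159, -0.2416, 0.0023]
tcp_rot: [3.141, -0.0, -0.113]
contact_force: [0.7, -0.2, 0.2]
gripper_width: 0.0159
gripper_force: 30.0
```

```bash
python3 f.py
```

```text
[ 0.5159 -0.2416  0.0023] [ 3.141 -0.    -0.113] F [ 0.66 -0.17  0.25] T [-0.065  0.215 -0.022] e6 -0.03406296134926379 0.01588349041923927 11.625
```

arm_command:
  jaw: [1,1,1,1,1,1,1,1,1,1,1]
  dp:
    - [0,0,-2]
    - [0,0,-4]
    - [0,0,-5]
    - [0,0,-3.3]
    - [-1.38,-3.97,0]
    - [-1.38,-3.97,0]
    - [-1.38,-3.97,0]
    - [-1.38,-3.97,0]
    - [-1.38,-3.97,0]
    - [-1.38,-3.97,0]
    - [0,0,0]
  rot:
    - [0,0,0]
    - [0,0,0]
    - [0,0,0]
    - [0,0,0]
    - [0,0,0]
    - [0,0,0]
    - [0,0,0]
    - [0,0,0]
    - [0,0,0]
    - [0,0,0]
    - [0,0,0]

```text
time: 13.0
position: [0.4599, 0.0068, 0.1463]
tcp_rot: [-3.141, -0.001, -0.109]
contact_force: [0.2, -1.0, -2.1]
gripper_width: 0.0154
gripper_force: 30.0
```

arm_command:
  jaw: [1,1,1,1,1,1,1,1]
  dp:
    - [0,0,0]
    - [0,0,0]
    - [0,0,0]
    - [0,0,0]
    - [0,0,0]
    - [0,0,0]
    - [0,0,0]
    - [0,0,0]
  rot:
    - [0,0,-0.154]
    - [0,0,-0.154]
    - [0,0,-0.154]
    - [0,0,-0.154]
    - [0,0,-0.154]
    - [0,0,-0.154]
    - [0,0,-0.156]
    - [0,0,0]

```text
time: 14.0
position: [0.4606, 0.0037, 0.1456]
tcp_rot: [3.141, 0.0, 0.965]
contact_force: [0.8, -1.3, -3.1]
gripper_width: 0.0154
gripper_force: 30.0
```

```bash
python3 f.py
python3 - <<'E'
from h import *
s=telemetry.sense();ci=camera_info("wrist");p,d=capture("wrist");np.savez("w4",p=p,d=d,ci=np.array(ci,dtype=object))
x=np.array([np.cos(s["tcp_rot"][2]),np.sin(s["tcp_rot"][2])]);t=s["position"]
rc=t[:2]+.075*x;zt=t[2]-.0023+.010
print("ring expected",rc,"px ring",proj(ci,[*rc,zt]),"px cap",proj(ci,[.5032,.0658,.094]))
save("w4",cv2.resize(p[100:340,160:480],None,fx=2.4,fy=2.4,interpolation=cv2.INTER_CUBIC))
E
```

```text
[0.4606 0.0037 0.1456] [3.141 0.    0.965] F [ 0.79 -1.32 -3.12] T [-0.09   0.113  0.034] e6 -0.9013280086219311 0.015431766636758156 14.0
ring expected [0.50331278 0.0653785 ] px ring [321.46687849 101.41302744] px cap [320.42633948 102.00625261]
```

View pics/w4.png

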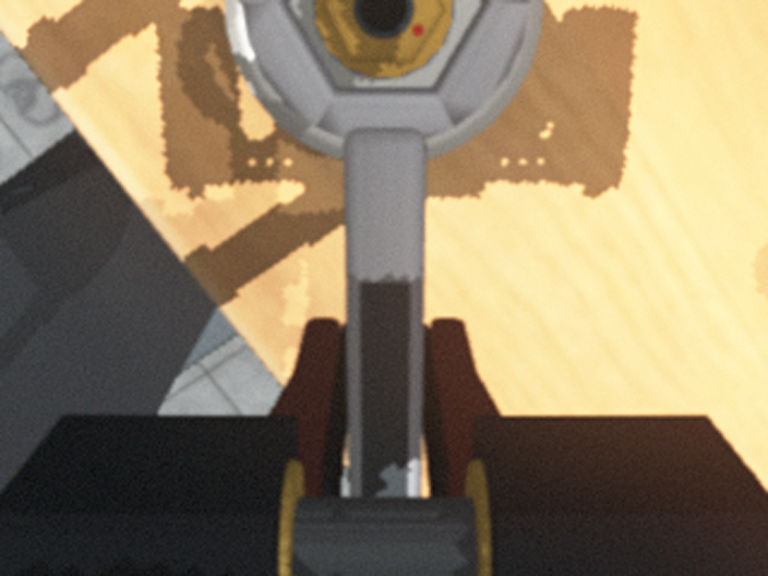

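The crop (source offset 160,100, scale 2.4) shows the ring round the nut: the cap at (385,8) in the crop and the lower hole edge at about (387,90). The handle is straight in the pads. I'll measure ring, cap and nut top centres using depth bands.

```bash
cat > m.py <<'E'
from h import *
import sys
w=np.load(sys.argv[1],allow_pickle=True);p=w["p"];d=w["d"];ci=w["ci"].item()
R=np.array(ci["R"]);t=np.array(ci["t"]);o=-R.T@t
v,u=np.mgrid[0:400,0:640];K=np.array(ci["mtx"])
q=cv2.undistortPoints(np.stack([u,v],-1).reshape(-1,1,2).astype(float),K,np.array([ci["k1"],0,0,0.]))[:,0]
W=((np.c_[q,np.ones(len(q))]*d.reshape(-1,1)-t)@R).reshape(400,640,3)
tp=np.array(eval(sys.argv[2]));yaw=float(sys.argv[3])
ex=np.array([np.cos(yaw),np.sin(yaw)]);ey=np.array([np.sin(yaw),-np.cos(yaw)])
L=np.stack([(W[...,:2]-tp[:2])@ex,(W[...,:2]-tp[:2])@ey],-1)
near=(np.abs(L[...,0]-.075)<.04)&(np.abs(L[...,1])<.04)&(d>0)
zr=tp[2]-.0023+.010
h=np.histogram(W[...,2][near],np.arange(.03,.19,.004));print([(round(b,3),n) for n,b in zip(*h) if n>60])
def fit(m,name):
    pts=np.c_[u[m],v[m]].astype(np.int32);hu=cv2.convexHull(pts.reshape(-1,1,2))
    Z=np.median(W[...,2][m]);zz=np.median(Z)
    P=np.array([onz(ci,*a,zz)[:2] for a in hu[:,0]]);l=np.c_[(P-tp[:2])@ex,(P-tp[:2])@ey]*1000
    c,r=cv2.minEnclosingCircle(l.astype(np.float32));print(name,m.sum(),"z",zz,"toolxy mm",np.round(c,2),"r",round(r,2),"bbox",l.min(0).round(1),l.max(0).round(1))
m=near&(np.abs(W[...,2]-zr)<.006)&(L[...,0]>.048)
fit(m,"ring")
# hole
M=m.astype(np.uint8);cn,hh=cv2.findContours(M,cv2.RETR_CCOMP,2)
for i,c in enumerate(cn):
    if hh[0][i][3]>=0 and cv2.contourArea(c)>300:
        P=np.array([onz(ci,*a,zr)[:2] for a in c[:,0]]);l=(np.c_[(P-tp[:2])@ex,(P-tp[:2])@ey]*1000).astype(np.float32)
        Mm=cv2.moments(l.reshape(-1,1,2));print("hole A",Mm["m00"],"c",Mm["m10"]/Mm["m00"],Mm["m01"]/Mm["m00"])
fit(near&(np.abs(W[...,2]-.093)<.005)&(np.hypot(L[...,0]-.075,L[...,1])<.014),"cap")
hsv=cv2.cvtColor(p,cv2.COLOR_RGB2HSV)
fit(near&(np.abs(W[...,2]-.074)<.005)&(np.hypot(L[...,0]-.075,L[...,1])<.024),"nuttop")
fit(near&(np.abs(W[...,2]-.062)<.004)&(np.hypot(L[...,0]-.075,L[...,1])<.027),"flange")
E
python3 m.py w4.npz "[.4606,.0037,.1456]" .965
```

```text
[(np.float64(0.038), np.int64(219)), (np.float64(0.042), np.int64(1624)), (np.float64(0.046), np.int64(294)), (np.float64(0.058), np.int64(134)), (np.float64(0.062), np.int64(894)), (np.float64(0.074), np.int64(1383)), (np.float64(0.09), np.int64(121)), (np.float64(0.094), np.int64(180)), (np.float64(0.146), np.int64(229)), (np.float64(0.15), np.int64(4517)), (np.float64(0.154), np.int64(3646))]
ring 7394 z 0.15374842610055234 toolxy mm [74.23 -0.71] r 27.5 bbox [ 47.7 -26.7] [101.7  25.7]
hole A 836.2435217910142 c 75.41314536714928 -0.5756035928423893
cap 301 z 0.0941906274610775 toolxy mm [74.93 -1.08] r 5.97 bbox [69.4 -6.7] [80.6  4.9]
nuttop 1439 z 0.076180218340035 toolxy mm [75.26 -1.38] r 16.83 bbox [ 60.6 -17.1] [89.9 15.3]
flange 1028 z 0.06417173186035124 toolxy mm [74.9   2.07] r 23.04 bbox [ 55.  -20.8] [95.3 24.3]
```

arm_command:
  jaw: [1,1,1,1,1,1,1]
  dp:
    - [-0.02,-0.04,0]
    - [0,0,1.5]
    - [0,0,2]
    - [0,0,1.5]
    - [0,0,1]
    - [0,0,0.3]
    - [0,0,0]
  rot:
    - [0,0,0]
    - [0,0,0]
    - [0,0,0]
    - [0,0,0]
    - [0,0,0]
    - [0,0,0]
    - [0,0,0]

```text
time: 14.92
position: [0.4602, 0.0046, 0.0823]
tcp_rot: [3.141, -0.0, 0.967]
contact_force: [-0.2, -0.8, -2.7]
gripper_width: 0.0156
gripper_force: 30.0
```

```bash
python3 f.py
python3 - <<'E'
from h import *
s=telemetry.sense();ci=camera_info("wrist");p,d=capture("wrist");np.savez("w5",p=p,d=d,ci=np.array(ci,dtype=object))
E
python3 m.py w5.npz "[$(python3 -c "
from h import *
print(*telemetry.sense()['position'],sep=',')")]" .965
```

```text
[0.4602 0.0046 0.0823] [ 3.141 -0.     0.967] F [-0.18 -0.77 -2.7 ] T [-0.098  0.101  0.007] e6 0.0007006748819549102 0.015593750546755172 14.925
[(np.float64(0.034), np.int64(65)), (np.float64(0.038), np.int64(322)), (np.float64(0.042), np.int64(6053)), (np.float64(0.046), np.int64(1182)), (np.float64(0.062), np.int64(855)), (np.float64(0.07), np.int64(82)), (np.float64(0.074), np.int64(2608)), (np.float64(0.082), np.int64(222)), (np.float64(0.086), np.int64(2067)), (np.float64(0.09), np.int64(6298)), (np.float64(0.094), np.int64(428))]
ring 7959 z 0.090491127597839 toolxy mm [74.16 -0.95] r 27.43 bbox [ 47.6 -27. ] [101.5  25.4]
hole A 837.168940571011 c 75.2561291211879 -0.8872277621045516
cap 604 z 0.0941323822718107 toolxy mm [74.31 -0.5 ] r 6.02 bbox [68.8 -6.1] [80.   5.5]
nuttop 2715 z 0.07623969731738653 toolxy mm [74.35 -0.42] r 16.78 bbox [ 59.6 -16.8] [89.3 16.4]
flange 863 z 0.06434457729228875 toolxy mm [75.14 -0.73] r 19.83 bbox [ 58.1 -20.4] [93.3 19.1]
```

arm_command:
  jaw: [1,1,1,1]
  dp:
    - [-0.07,0.05,0]
    - [0,0,0.3]
    - [0,0,0.3]
    - [0,0,0]
  rot:
    - [0,0,0]
    - [0,0,0]
    - [0,0,0]
    - [0,0,0]

```text
time: 15.48
position: [0.4598, 0.0037, 0.0756]
tcp_rot: [-3.141, 0.0, 0.967]
contact_force: [0.4, -0.3, -3.1]
gripper_width: 0.016
gripper_force: 30.0
```

```bash
python3 f.py
```

```text
[0.4598 0.0037 0.0756] [-3.141  0.     0.967] F [ 0.42 -0.32 -3.07] T [-0.087  0.053  0.028] e6 0.0002565954582678387 0.015998599832197757 15.475
```

arm_command:
  jaw: [1,1,1]
  dp:
    - [0,0,0.2]
    - [0,0,0.2]
    - [0,0,0]
  rot:
    - [0,0,0]
    - [0,0,0]
    - [0,0,0]

```text
time: 15.85
position: [0.4599, 0.0038, 0.0719]
tcp_rot: [-3.141, 0.0, 0.967]
contact_force: [-0.5, -0.2, -3.2]
gripper_width: 0.0157
gripper_force: 30.0
```

```bash
python3 f.py
```

```text
[0.4599 0.0038 0.0719] [-3.141  0.     0.967] F [-0.5  -0.22 -3.22] T [-0.097  0.063 -0.032] e6 0.00021017937342548976 0.015748721006338208 15.85
```

It is slipping on with no added force. I'll lower it the rest of the way.

arm_command:
  jaw: [1,1,1,1]
  dp:
    - [0,0,0.2]
    - [0,0,0.2]
    - [0,0,0.1]
    - [0,0,0]
  rot:
    - [0,0,0]
    - [0,0,0]
    - [0,0,0]
    - [0,0,0]

```text
time: 16.35
position: [0.46, 0.0037, 0.067]
tcp_rot: [-3.141, 0.0, 0.967]
contact_force: [0.3, -0.6, -2.6]
gripper_width: 0.0154
gripper_force: 30.0
```

```bash
python3 f.py
```

```text
[0.46   0.0037 0.067 ] [-3.141  0.     0.967] F [ 0.34 -0.64 -2.59] T [-0.054  0.097 -0.066] e6 7.791676807755721e-05 0.015444039401069067 16.35
```

arm_command:
  jaw: [1,1,1,1,1]
  dp:
    - [0.038,-0.751,0]
    - [0.038,-0.751,0]
    - [0.038,-0.751,0]
    - [0.038,-0.751,0]
    - [0,0,0]
  rot:
    - [0,0,0.1]
    - [0,0,0.1]
    - [0,0,0.1]
    - [0,0,0.1]
    - [0,0,0]

```text
time: 16.98
position: [0.4394, 0.025, 0.0673]
tcp_rot: [3.14, 0.0, 0.568]
contact_force: [0.5, -2.4, -2.9]
gripper_width: 0.0156
gripper_force: 30.0
```

```bash
python3 f.py
```

```text
[0.4394 0.025  0.0673] [3.14  0.    0.568] F [ 0.45 -2.39 -2.86] T [-0.448  0.022  0.055] e6 0.6934620626270771 0.01558208219905466 16.975
```

arm_command:
  jaw: [1,1,1,1,1,1,1,1,1,1]
  dp:
    - [0.038,-0.751,0]
    - [0.038,-0.751,0]
    - [0.038,-0.751,0]
    - [0.038,-0.751,0]
    - [0.038,-0.751,0]
    - [0.038,-0.751,0]
    - [0.038,-0.751,0]
    - [0.038,-0.751,0]
    - [0.038,-0.751,0]
    - [0,0,0]
  rot:
    - [0,0,0.1]
    - [0,0,0.1]
    - [0,0,0.1]
    - [0,0,0.1]
    - [0,0,0.1]
    - [0,0,0.1]
    - [0,0,0.1]
    - [0,0,0.1]
    - [0,0,0.1]
    - [0,0,0]

```text
time: 18.23
position: [0.4315, 0.0902, 0.0671]
tcp_rot: [3.141, 0.001, -0.33]
contact_force: [-1.6, -1.1, -2.0]
gripper_width: 0.0158
gripper_force: 30.0
```

```bash
python3 f.py
cat > ptr.py <<'E'
from h import *
def ptr(ci,p,c):  # red pointer & dot blobs around axis c
    hsv=cv2.cvtColor(p,cv2.COLOR_RGB2HSV);m=(((hsv[...,0]<8)|(hsv[...,0]>172))&(hsv[...,1]>130)&(hsv[...,2]>60)).astype(np.uint8)
    n,l,s,ce=cv2.connectedComponentsWithStats(m)
    for k in range(1,n):
        if s[k][4]<6: continue
        for z in (.059,.076):
            W=onz(ci,*ce[k],z)[:2]-c
            if np.hypot(*W)<.04: print("blob",s[k][4],ce[k].round(1),"z",z,"r",(np.hypot(*W)*1000).round(1),"yaw",np.degrees(np.arctan2(W[1],W[0])).round(1))
E
python3 - <<'E'
from ptr import *
C=np.array([.5032,.0658])
ci=camera_info("wrist");p,d=capture("wrist");np.savez("w6",p=p,d=d,ci=np.array(ci,dtype=object))
print("wrist now (bias +3mm tool x ignored)");ptr(ci,p,C)
ci=camera_info("top");ptr(ci,capture("top")[0],C);print("top start");ptr(ci,np.load("top.npz")["p"],C)
for n,c in (("w1",[.5004,.0668]),("w2",[.5037,.0693])):
    w=np.load(n+".npz",allow_pickle=True);print(n);ptr(w["ci"].item(),w["p"],np.array(c))
E
```

```text
[0.4315 0.0902 0.0671] [ 3.141e+00  1.000e-03 -3.300e-01] F [-1.57 -1.06 -1.95] T [-0.235  0.527  0.094] e6 0.7220724038779736 0.015797499207393633 18.225
wrist now (bias +3mm tool x ignored)
blob 17 [371.5  64.5] z 0.059 r 29.4 yaw -76.0
blob 17 [371.5  64.5] z 0.076 r 26.4 yaw -76.5
blob 27 [344.  108.4] z 0.059 r 12.8 yaw -128.1
blob 27 [344.  108.4] z 0.076 r 11.6 yaw -129.3
top start
w1
blob 35 [325.6 207. ] z 0.059 r 28.2 yaw -15.0
blob 35 [325.6 207. ] z 0.076 r 23.1 yaw -14.6
w2
blob 37 [342.9 191. ] z 0.059 r 25.3 yaw -24.3
blob 37 [342.9 191. ] z 0.076 r 22.9 yaw -15.3
blob 6 [323.  199.8] z 0.059 r 18.0 yaw -81.4
blob 6 [323.  199.8] z 0.076 r 13.4 yaw -77.9
```

arm_command:
  jaw: [1,1,1,1,1]
  dp:
    - [0.038,-0.751,0]
    - [0.038,-0.751,0]
    - [0.038,-0.751,0]
    - [0.038,-0.751,0]
    - [0,0,0]
  rot:
    - [0,0,0.1]
    - [0,0,0.1]
    - [0,0,0.1]
    - [0,0,0.1]
    - [0,0,0]

```text
time: 18.95
position: [0.4466, 0.1162, 0.067]
tcp_rot: [3.141, 0.001, -0.73]
contact_force: [-4.1, 0.0, -0.8]
gripper_width: 0.0157
gripper_force: 30.0
```

```bash
python3 f.py
python3 - <<'E'
from ptr import *
s=telemetry.sense();print(s["joint_pos"][5])
C=np.array([.5032,.0658])
ci=camera_info("wrist");p,d=capture("wrist");np.savez("w7",p=p,d=d,ci=np.array(ci,dtype=object))
ptr(ci,p,C)
a=rect(ci,p,C,.059,.045,500);save("r7",a)
E
```

```text
[0.4466 0.1162 0.067 ] [ 3.141e+00  1.000e-03 -7.300e-01] F [-4.14  0.01 -0.82] T [0.095 0.587 0.125] e6 0.7078799419105053 0.01571243137090787 18.95
2.4812289093633635
blob 18 [371.5  64.5] z 0.059 r 29.8 yaw -99.0
blob 18 [371.5  64.5] z 0.076 r 26.7 yaw -99.5
blob 27 [344.1 108.8] z 0.059 r 13.1 yaw -150.8
blob 27 [344.1 108.8] z 0.076 r 12.0 yaw -151.7
```

View pics/r7.png

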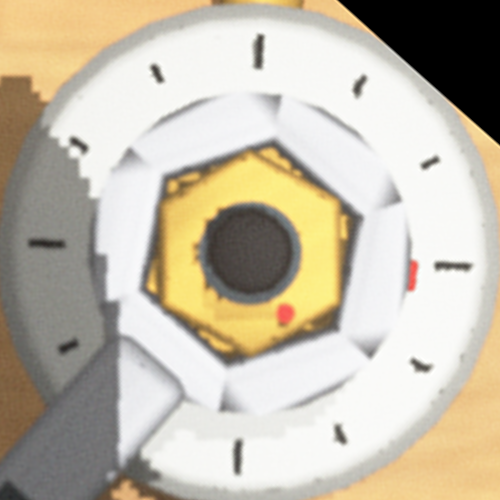

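The nut dot is at (286,315) and the pointer at (412,275), yaw about −99°. That puts it about 84–88° round from its start, which is in range. I'll back off into the play and lift.

arm_command:
  jaw: [1,1,1,1,1,1,1,1,1,1]
  dp:
    - [0.02,0.6,0]
    - [0.01,0.37,0]
    - [0,0,0]
    - [0,0,-0.4]
    - [0,0,-0.6]
    - [0,0,-1]
    - [0,0,-2]
    - [0,0,-2]
    - [0,0,-2]
    - [0,0,0]
  rot:
    - [0,0,-0.08]
    - [0,0,-0.05]
    - [0,0,0]
    - [0,0,0]
    - [0,0,0]
    - [0,0,0]
    - [0,0,0]
    - [0,0,0]
    - [0,0,0]
    - [0,0,0]

```text
time: 20.25
position: [0.442, 0.1087, 0.1499]
tcp_rot: [-3.138, -0.003, -0.603]
contact_force: [0.7, 0.6, -3.1]
gripper_width: 0.016
gripper_force: 30.0
```

```bash
python3 f.py
python3 - <<'E'
from ptr import *
print(telemetry.sense()["joint_pos"][5])
ci=camera_info("wrist");p,d=capture("wrist");np.savez("w8",p=p,d=d,ci=np.array(ci,dtype=object))
ptr(ci,p,np.array([.5032,.0658]))
E
```

```text
[0.442  0.1087 0.1499] [-3.138e+00 -3.000e-03 -6.030e-01] F [ 0.68  0.61 -3.07] T [0.058 0.112 0.021] e6 0.0011140866627101786 0.01595011348314549 20.25
2.340153230668542
blob 11 [336.6 110.1] z 0.059 r 12.5 yaw -147.0
blob 11 [336.6 110.1] z 0.076 r 11.7 yaw -147.6
```

arm_command:
  jaw: [1,1,1,1,1,1,1,1,1,1,1]
  dp:
    - [3.7,3.53,0]
    - [3.7,3.53,0]
    - [3.7,3.53,0]
    - [3.7,3.53,0]
    - [3.7,3.53,0]
    - [3.7,3.53,0]
    - [3.7,3.53,0]
    - [0,0,0]
    - [0,0,0]
    - [0,0,0]
    - [0,0,0]
  rot:
    - [0,0,0]
    - [0,0,0]
    - [0,0,0]
    - [0,0,0]
    - [0,0,0]
    - [0,0,0]
    - [0,0,0]
    - [0,0,-0.163]
    - [0,0,-0.163]
    - [0,0,-0.163]
    - [0,0,0]

```text
time: 21.68
position: [0.5136, -0.2418, 0.1458]
tcp_rot: [-3.141, 0.002, -0.116]
contact_force: [0.2, -0.2, -2.3]
gripper_width: 0.0155
gripper_force: 30.0
```

arm_command:
  jaw: [1,1,1,1,1,1,1]
  dp:
    - [0,0,2]
    - [0,0,4]
    - [0,0,4]
    - [0,0,2.5]
    - [0,0,1.3]
    - [0,0,0.4]
    - [0,0,0]
  rot:
    - [0,0,0]
    - [0,0,0]
    - [0,0,0]
    - [0,0,0]
    - [0,0,0]
    - [0,0,0]
    - [0,0,0]

```text
time: 22.55
position: [0.5145, -0.2422, 0.0057]
tcp_rot: [3.141, -0.001, -0.115]
contact_force: [0.1, -0.1, -2.6]
gripper_width: 0.0157
gripper_force: 30.0
```

```bash
python3 f.py
```

```text
[ 0.5145 -0.2422  0.0057] [ 3.141e+00 -1.000e-03 -1.150e-01] F [ 0.1  -0.14 -2.63] T [0.001 0.146 0.022] e6 0.005579911085078493 0.015693285855024303 22.55
```

Now I'll lower it onto the worktop, release and rise.

arm_command:
  jaw: [1,1,1,1,2.2,3.5,5,5,5,5,5]
  dp:
    - [0,0,0.2]
    - [0,0,0.15]
    - [0,0,0]
    - [0,0,0]
    - [0,0,0]
    - [0,0,0]
    - [0,0,0]
    - [0,0,-0.5]
    - [0,0,-2]
    - [0,0,-4]
    - [0,0,-4]
  rot:
    - [0,0,0]
    - [0,0,0]
    - [0,0,0]
    - [0,0,0]
    - [0,0,0]
    - [0,0,0]
    - [0,0,0]
    - [0,0,0]
    - [0,0,0]
    - [0,0,0]
    - [0,0,0]

```text
time: 23.92
position: [0.5141, -0.242, 0.1093]
tcp_rot: [3.141, -0.001, -0.114]
contact_force: [0.3, 0.5, 0.2]
gripper_width: 0.0498
gripper_force: 0.0
```

arm_command:
  jaw: [5,5,5,5]
  dp:
    - [0,0,-5]
    - [-5,0,0]
    - [-3,0,0]
    - [0,0,0]
  rot:
    - [0,0,0]
    - [0,0,0]
    - [0,0,0]
    - [0,0,0]

```text
time: 24.42
position: [0.4339, -0.2331, 0.1589]
tcp_rot: [3.14, -0.003, -0.115]
contact_force: [0.2, -0.1, 0.6]
gripper_width: 0.0498
gripper_force: 0.0
```

```bash
python3 f.py
python3 - <<'E'
from ptr import *
p,d=capture("top");ci=camera_info("top")
p0=np.load("top.npz")["p"]
save("end",np.vstack([cv2.resize(q[150:235,220:440],None,fx=3.4,fy=3.4,interpolation=cv2.INTER_CUBIC) for q in (p0,p)]))
E
```

```text
[ 0.4339 -0.2331  0.1589] [ 3.14e+00 -3.00e-03 -1.15e-01] F [ 0.19 -0.1   0.59] T [-0.029  0.092  0.033] e6 -0.1305144466459751 0.0498075655500033 24.425
```

View pics/end.png

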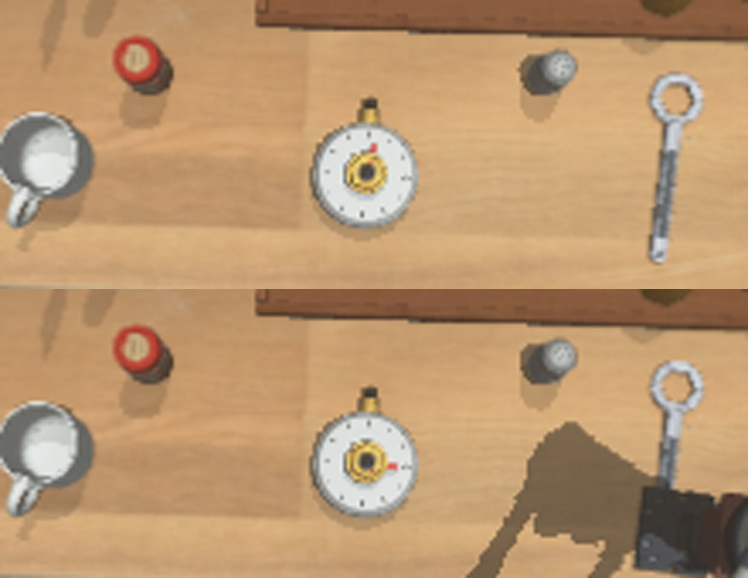

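The pointer went from (373,147) to (391,467), about 87° round the axis. The wrench lies back on the worktop and the bystanders have not moved.

```bash
python3 -c "
from h import *
print(workorder.hand_in())"
```

```text
the job is handed in; nothing more can be done
None
```

The job is handed in, but no verdict came back. The nut was run finger-tight with the gripper, then turned on with the wrench until the washer pointer was about 87° round from its start. The wrench now lies flat, clear of the filter, and the salt shaker, mug and spice jar look unmoved.

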